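# Tap the bottle stoppers home, shortest bottle first

### The arm

A 6-joint arm with a two-finger parallel gripper is mounted at the origin on the work surface. World frame = base frame: x ahead of the robot, y to its left, z up, the work surface at z = 0. Lengths are in m, angles in rad, forces in N, time in s.
With the tool pointing down it reaches from about 0.375 to 0.925 m from the base axis. Payload 5.7 kg.
Tool frame: the origin (TCP) lies on the centre line of the jaws, within the pads' length; the fingertips stand 17 mm ahead of it and the grasp point (between the pads) lies 2 mm behind it; z points along the fingers, y is the line along which they close (so a half turn about z gives the same grasp; the last joint's range is limited). The gripper opens to 85 mm and grips with 20 to 120 N. Pads are 22 mm wide; open, the fingers measure 114 mm over their backs; the gripper's body (76 mm by 85 mm) begins 54 mm behind the grasp point. The pads swing forward as they close: fully open they stand 13 mm farther back than shut.
Start: joints at [1.029, 0.359, 1.51, -0, 1.272, -0.115], TCP at [0.248, 0.546, 0.248] pointing down, gripper open.
Joint ranges: [-2.97, 2.97], [-1.01, 2.36], [0.21, 2.38], [-0.96, 4.11], [0.2, 2.71], [-2.98, 2.98]. Speed limits (rad/s): [2.39, 2.39, 3.14, 3.14, 3.14, 3.14].

### API

Orientations are given as [roll, pitch, yaw] about the fixed x, y, z axes, in that order (R = Rz(yaw) Ry(pitch) Rx(roll)).
In Python, from cell import manip, vision, job, nets gives the robot as it stands. The module is installed in compiled form; this text tells all that it offers.
- The arm moves only by the tool jog_arm, never from a script. Its argument "deltas" is a list of rows, each an object with "translation": the shift along the tool's x, y, z in cm, a list of three; "roll": the turn about the tool's z in rad. In form: [{"translation": [x, y, z], "roll": roll}, ...]. A call has 1 to 20 rows; each row shifts and turns the commanded pose from where the row before left it, along the tool's axes as they then stand; what a row does not reach is not made up. A row lasts 1/12 s, in which the tool goes at most 41.7 mm and 7.16 degrees, less where a joint would pass 70% of its speed; a pose out of reach is approached as far as the arm can. A call is refused whole if a number of a shift passes 4.17 or a number of a turn 0.125, either way. A call with a gripper value outside its range is refused whole. "gripper" is the finger opening in cm, from 0 to 8.54, set as the call begins (left out, the last holds). The fingers move at their own pace and stop on an object; the grip force is fixed at half the most. Time passes only in rows, so rows that do not move let the fingers close. It gives the time, the measured TCP pose, the force, the opening and the grip force at its end, in the units of the state.
- manip.sense(): the state, without advancing time (a new reading comes with each control period).
- vision.capture(name): name is "scene" or "top" or "wrist"; returns a dict with "image" (480x640x3 uint8, blue, green, red), "fx", "fy", "cx", "cy" (pixels), "rvec" (rotation vector, rad) and "tvec" (3), from world to camera coordinates, as OpenCV has them. Camera axes: x right, y down, z forward; pixel columns grow to the right and rows downward; lengths in m; the calibration is good to about 2 mm. A picture is of the moment at which its call begins. There is no depth.
- job.hand_in(): hands the job in; it is judged then, once.
Trained networks look in a picture, given as the dict that the camera call returned (one of the last four; its "shot" number tells which), for a name from the list of things; names that differ only in an ending like _2 or _b are one class to them, and where a whole thing is asked for, a point or a joint stands for the part that bears it (a point fixed in the world has none). Each returns a list of dicts, best first, with "conf" (0 to 1); they miss things now and then, are a little off and sometimes report something else, mostly with a low value. They report only what shows in the picture. A call takes as long as a camera call. They do not tell look-alikes from the thing itself.
- nets.search_frame(picture, label): "box" ([left, top, right, bottom] in pixels, round what is visible of it).
- nets.silhouettes(picture, label): "region" (480x640 bool, what is visible of it) and "box" ([left, top, right, bottom] in pixels, round what is visible of it).
- nets.mark_of(picture, label): "position" ([column, row] in pixels: a listed point, or the origin of a listed thing).
The state is a dict: "t": time; "qpos": joint angles; "joint_velocities": joint speeds; "effort": joint torques, N m; "eef_pos": TCP position; "ee_rot": TCP orientation; "contact_force": force on the tool from outside, world axes, zero at the start; "moment": the same for the moment, N m; "opening": finger opening in m; "finger_force": force on a finger pad.
Only numpy, scipy, OpenCV 4.12 (cv2) and the standard library are available. Lean on these libraries where they do the work, as an engineer would, in place of code of your own. Each camera call takes 0.05 s, during which the arm holds its last target. There are 200 camera calls.

### The job

Three stoppered glass bottles on the inspection tray have their stoppers standing proud: with the fingertips, tap each one lightly on its black rubber cap until the stopper's head sits down on the bottle's lip, the shortest bottle first, then the middle-sized one, the tallest last. Do not pick up, tip or shove any bottle, do not hammer the glass, and leave everything else where it is.

Things in the scene. Friction and masses are not known exactly. Their poses are not given: they have to be found in the camera images.
- tray: Low fixed wooden inspection tray on the table, 290 mm (its x) by 410 mm (its y), rim 26 mm high; its floor is 8 mm above the table. Origin under its centre, z up.
- bottle_small: The shortest and slimmest of the three stoppered bottles of clear glass, loose, standing upright on the tray floor: 48 mm across, its lip 88 mm above its own underside. Origin at the centre of the underside, z up along the bottle.
- stopper_small (a joint): How far the frosted glass stopper of bottle_small has gone down into the neck, in m: near 0 = standing proud with its head about 10 mm off the lip, 0.010 = head down on the lip (stop). It slides stiffly (about 3 N, more when faster), stays where it is left, and stops at the end (hard). Counts as seated above 0.008 (under 2 mm gap). It cannot be drawn out.
- stopper_small_top (a point): Centre of the flat top of the round black rubber cap on that stopper's head (cap 26 mm across, 8 mm high, on a frosted head 30 mm across, 8 mm thick; the cap's top is 114 mm above the bottle's underside when the stopper is fully proud, 104 mm when seated). The cap is soft: it gives about 1 mm per 4 N, at most 5 mm, and springs back. Moves with the stopper.
- bottle_medium: The middle-sized of the three stoppered bottles of clear glass, loose, standing upright on the tray floor: 60 mm across, its lip 113 mm above its own underside. Origin at the centre of the underside, z up along the bottle.
- stopper_medium (a joint): How far the frosted glass stopper of bottle_medium has gone down into the neck, in m: near 0 = standing proud with its head about 10 mm off the lip, 0.010 = head down on the lip (stop). It slides stiffly (about 3 N, more when faster), stays where it is left, and stops at the end (hard). Counts as seated above 0.008 (under 2 mm gap). It cannot be drawn out.
- stopper_medium_top (a point): Centre of the flat top of the round black rubber cap on that stopper's head (cap 30 mm across, 8 mm high, on a frosted head 34 mm across, 8 mm thick; the cap's top is 139 mm above the bottle's underside when the stopper is fully proud, 129 mm when seated). The cap is soft: it gives about 1 mm per 4 N, at most 5 mm, and springs back. Moves with the stopper.
- bottle_large: The tallest and widest of the three stoppered bottles of clear glass, loose, standing upright on the tray floor: 72 mm across, its lip 140 mm above its own underside. Origin at the centre of the underside, z up along the bottle.
- stopper_large (a joint): How far the frosted glass stopper of bottle_large has gone down into the neck, in m: near 0 = standing proud with its head about 10 mm off the lip, 0.010 = head down on the lip (stop). It slides stiffly (about 3 N, more when faster), stays where it is left, and stops at the end (hard). Counts as seated above 0.008 (under 2 mm gap). It cannot be drawn out.
- stopper_large_top (a point): Centre of the flat top of the round black rubber cap on that stopper's head (cap 34 mm across, 8 mm high, on a frosted head 38 mm across, 8 mm thick; the cap's top is 166 mm above the bottle's underside when the stopper is fully proud, 156 mm when seated). The cap is soft: it gives about 1 mm per 4 N, at most 5 mm, and springs back. Moves with the stopper.
- tumbler_a: Glass tumbler standing upside down on the tray, 60 mm across at the bottom, 52 mm at the top, 95 mm tall. Bystander; origin under its centre.
- tumbler_b: Second tumbler, same size, upside down on the tray. Bystander; origin under its centre.
- open_bottle: Small glass bottle without a stopper, 48 mm across, 84 mm tall, on the tray. Bystander; origin under its centre.
- spare_stopper: Spare frosted glass stopper standing on its head on the table, 34 mm across, 36 mm tall. Bystander; origin under its centre.
- tin: Open steel tin on the table, 96 mm across, 85 mm tall. Bystander; origin under its centre.
- brush: Hand brush lying on the table. Bystander; leave it alone.
- abrasive_block: Reddish abrasive block on the table, 90 x 45 x 28 mm. Bystander; origin under its centre.
There are look-alikes about, which are no part of the job. Leave any orange look-alike of the bottle_small alone.

How it is judged:
On the way, in this order (a step that is already met when the one before it is completed fails the run):
1. the stopper of the shortest bottle is seated (value of joint stopper_small above 0.008 m), for 0.1 s.
2. the stopper of the middle-sized bottle is seated (value of joint stopper_medium above 0.008 m), for 0.1 s.
3. the stopper of the tallest bottle is seated (value of joint stopper_large above 0.008 m), for 0.1 s.
At the end, for the whole second after the job is handed in: All three stoppers are seated (each down more than 8 mm of its 10 mm), and the three bottles stand upright (within 0.1 rad) and at rest on the tray within 30 mm of where they began (value of joint each of stopper_small, stopper_medium, stopper_large above 0.008 m and angle between each of bottle_small, bottle_medium, bottle_large's own z axis and vertical below 0.1 rad and distance of each of bottle_small, bottle_medium, bottle_large from where it was at the start of the episode below 0.03 m and height (world z) of each of bottle_small, bottle_medium, bottle_large below 0.018 m and linear speed of each of bottle_small, bottle_medium, bottle_large below 0.02 m/s); the robot touches nothing.
It fails at once if a stoppered bottle is lifted more than 10 mm off the tray (height (world z) of any of bottle_small, bottle_medium, bottle_large above 0.018 m).
It fails at once if a stoppered bottle is tipped more than 0.25 rad or shoved more than 30 mm (angle between any of bottle_small, bottle_medium, bottle_large's own z axis and vertical above 0.25 rad or distance of any of bottle_small, bottle_medium, bottle_large from where it was at the start of the episode above 0.03 m).
It fails at once if a stoppered bottle or its stopper is hit or pressed with more than 30 N (contact force between the fingers and bottle_small above 30 N or contact force between the fingers and bottle_medium above 30 N or contact force between the fingers and bottle_large above 30 N).
It fails at once if a stoppered bottle is touched with the arm or the gripper's body instead of the fingers (contact force between the arm and bottle_small above 1 N or contact force between the arm and bottle_medium above 1 N or contact force between the arm and bottle_large above 1 N).
It fails at once if another thing is moved more than 30 mm or lifted (distance of any of tumbler_a, tumbler_b, open_bottle, spare_stopper, tin, brush, abrasive_block from where it was at the start of the episode above 0.03 m).
It also fails if it takes over 48 s, if anything falls off the work surface, if the arm or the gripper's body presses on something with over 40 N, if the wrist force passes 120 N, or if a joint passes its speed limit or range.

## Working session

There is one attempt and no reset: what is moved stays moved. The work goes in short steps, Python scripts to look and compute and a tool call to move; the robot and the scene stay as the last step left them, time stands still between calls to the robot, and variables do not carry over. Pictures are saved under pics/ and viewed, at most 10 in all, crops included, and the job is handed in when it is done.

Besides the shell and the picture viewer there is one more tool, called after "Request:" by a JSON object that holds its "op" and its "data", one argument or row to a line. jog_arm: Moves the arm, as the interface text tells. Its arguments: {"type":"object","properties":{"deltas":{"type":"array","items":{"type":"object","properties":{"translation":{"type":"array","items":{"type":"number"}},"roll":{"type":"number"}}}},"gripper":{"type":"number"}},"required":["deltas"]}

```bash
mkdir -p pics; cat > h.py <<'E'
import numpy as np, cv2
from cell import manip, vision, job, nets
def ray(p,uv):
    K=np.array([[p['fx'],0,p['cx']],[0,p['fy'],p['cy']],[0,0,1]])
    R=cv2.Rodrigues(np.array(p['rvec'],float))[0]; t=np.array(p['tvec'],float).ravel()
    return -R.T@t, R.T@np.linalg.inv(K)@np.array([uv[0],uv[1],1.])
def atz(p,uv,z):
    c,d=ray(p,uv); return (c+d*(z-c[2])/d[2]).round(4)
def tri(obs):
    A=np.zeros((3,3));b=np.zeros(3)
    for c,d in obs:
        d=d/np.linalg.norm(d);M=np.eye(3)-np.outer(d,d);A+=M;b+=M@c
    return np.linalg.solve(A,b).round(4)
E
python3 - <<'E'
from h import *
s=manip.sense(); print({k:np.round(v,3) for k,v in s.items()})
H=dict(small=.122,medium=.147,large=.174)
for n in ('top','scene'):
    p=vision.capture(n); cv2.imwrite(f'pics/{n}0.png',p['image'])
    print(n,'cam',ray(p,(0,0))[0].round(3))
    for k,z in H.items():
        for m in nets.mark_of(p,f'stopper_{k}_top')[:4]:
            print(k,'top',np.round(m['position']),round(m['conf'],2),atz(p,m['position'],z))
    for k in H:
        for m in nets.mark_of(p,f'bottle_{k}')[:4]:
            print(k,'base',np.round(m['position']),round(m['conf'],2),atz(p,m['position'],.008))
    for k,z in dict(tray=0,tumbler_a=.008,open_bottle=.008,tin=0).items():
        for m in nets.mark_of(p,k)[:3]: print(k,np.round(m['position']),round(m['conf'],2),atz(p,m['position'],z))
E
```

```text
{'t': np.float64(0.0), 'qpos': array([ 1.029,  0.36 ,  1.511, -0.   ,  1.272, -0.115]), 'joint_velocities': array([ 0.   , -0.001,  0.001,  0.001,  0.001, -0.001]), 'effort': array([-0.0000e+00, -5.2761e+01, -2.7862e+01, -0.0000e+00,  1.3000e-02,
        0.0000e+00]), 'eef_pos': array([0.248, 0.546, 0.247]), 'ee_rot': array([-3.14 , -0.   ,  2.715]), 'contact_force': array([-0.516,  0.517, -0.35 ]), 'moment': array([ 0.018, -0.011, -0.038]), 'finger_force': np.float64(0.0), 'opening': np.float64(0.085)}
top cam [ 0.227 -0.004  1.356]
small top [320. 301.] 0.68 [ 0.3494 -0.0123  0.122 ]
small top [298. 179.] 0.6 [0.6363 0.0459 0.122 ]
small top [185. 242.] 0.51 [0.4791 0.3013 0.122 ]
medium top [360. 230.] 0.61 [ 0.5099 -0.0996  0.147 ]
large top [246. 224.] 0.72 [0.5139 0.1553 0.174 ]
small base [315. 305.] 0.85 [ 0.3504 -0.0004  0.008 ]
small base [201. 169.] 0.85 [0.6983 0.3014 0.008 ]
small base [196. 252.] 0.75 [0.477  0.3009 0.008 ]
small base [303. 196.] 0.72 [0.631  0.0363 0.008 ]
medium base [362. 245.] 0.94 [ 0.5032 -0.1147  0.008 ]
large base [252. 236.] 0.81 [0.5212 0.1612
[... 543 characters left out ...]
top [314. 356.] 0.33 [0.7101 0.2583 0.174 ]
small base [278. 318.] 0.91 [0.6264 0.0391 0.008 ]
small base [329. 428.] 0.86 [0.7076 0.3011 0.008 ]
small base [361. 254.] 0.77 [ 0.3552 -0.0005  0.008 ]
small base [418. 364.] 0.71 [0.4821 0.3043 0.008 ]
medium base [284. 259.] 0.62 [ 0.5077 -0.0992  0.008 ]
medium base [277. 318.] 0.38 [0.6257 0.0361 0.008 ]
large base [356. 326.] 0.89 [0.5133 0.1567 0.008 ]
tray [302. 306.] 0.64 [0.5618 0.0375 0.    ]
tray [354. 330.] 0.46 [ 0.5181  0.1578 -0.    ]
tumbler_a [312. 354.] 0.89 [0.6286 0.1543 0.008 ]
tumbler_a [243. 284.] 0.57 [ 0.6286 -0.0894  0.008 ]
open_bottle [322. 293.] 0.88 [0.5067 0.0391 0.008 ]
tin [402. 440.] 0.98 [0.6187 0.3977 0.    ]
```

View pics/top0.png

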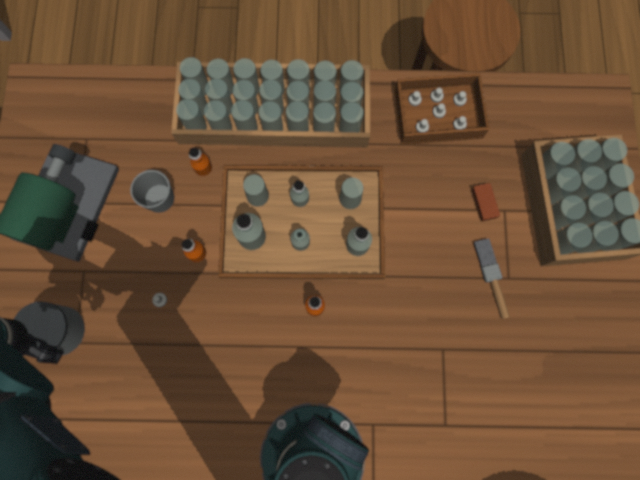

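View pics/scene0.png

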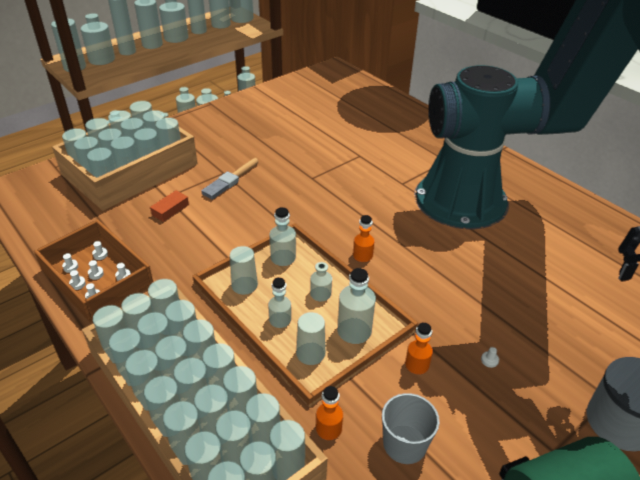

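The three clear bottles stand on the tray. In the top view their caps are at about (298,183) for the small, (360,232) for the medium and (244,220) for the large. The three orange look-alikes, at (199,155), (191,243) and (315,303), are off the tray. I'll go above the small bottle with the fingers shut.

Request:
{"op": "jog_arm", "data": {
  "deltas": [
    {"translation": [-1.4,-0.75,0]},
    {"translation": [-2.79,-1.5,0]},
    {"translation": [-2.79,-1.5,0]},
    {"translation": [-2.79,-1.5,0]},
    {"translation": [-2.79,-1.5,0]},
    {"translation": [-2.79,-1.5,0]},
    {"translation": [-2.79,-1.5,0]},
    {"translation": [-2.79,-1.5,0]},
    {"translation": [-2.79,-1.5,0]},
    {"translation": [-2.79,-1.5,0]},
    {"translation": [-2.79,-1.5,0]},
    {"translation": [-2.79,-1.5,0]},
    {"translation": [-2.79,-1.5,0]},
    {"translation": [-2.79,-1.5,0]},
    {"translation": [-2.79,-1.5,0]},
    {"translation": [-2.79,-1.5,0]},
    {"translation": [-2.79,-1.5,0]},
    {"translation": [-2.79,-1.5,0]},
    {"translation": [-2.79,-1.5,0]},
    {"translation": [-2.79,-1.5,0]}
  ],
  "gripper": 0
}}

```text
validation failed for argument at $.de...
```

```bash
cat > look.py <<'E'
import sys
from h import *
k=sys.argv[1]; z=dict(small=.122,medium=.147,large=.174)[k]-float(sys.argv[2] if len(sys.argv)>2 else 0)
s=manip.sense(); e=np.array(s['eef_pos']); yaw=s['ee_rot'][2]
print(s['t'],e.round(4),np.round(s['ee_rot'],3),np.round(s['contact_force'],2),s['opening'])
obs=[]
for n in ('wrist','top','scene'):
    p=vision.capture(n); cv2.imwrite(f'pics/{n}_{k}_{s["t"]:.1f}.png',p['image'])
    for m in nets.mark_of(p,f'stopper_{k}_top')[:4]:
        w=atz(p,m['position'],z); d=w-e
        c,sn=np.cos(yaw),np.sin(yaw)
        print(n,np.round(m['position']),round(m['conf'],2),w,'tool cm',np.round([100*(c*d[0]+sn*d[1]),100*(sn*d[0]-c*d[1])],2))
E
python3 look.py small; ls pics
```

```text
1.1 [0.2483 0.5461 0.2483] [-3.142 -0.     2.715] [ 0.75 -0.82 -0.53] 0.08553734115488526
top [193. 150.] 0.6 [0.7067 0.2999 0.122 ] tool cm [-51.92  -3.44]
top [300. 180.] 0.59 [0.6347 0.0409 0.122 ] tool cm [-56.08 -30.  ]
top [188. 243.] 0.51 [0.4771 0.2938 0.122 ] tool cm [-31.27 -13.5 ]
top [315. 301.] 0.46 [ 0.3489 -0.0015  0.122 ] tool cm [-31.82 -45.69]
scene [426. 330.] 0.69 [0.4872 0.3094 0.122 ] tool cm [-31.54 -11.66]
scene [366. 217.] 0.52 [0.3551 0.0049 0.122 ] tool cm [-32.12 -44.85]
scene [327. 388.] 0.48 [0.7083 0.2929 0.122 ] tool cm [-52.35  -4.01]
scene [279. 282.] 0.4 [0.6245 0.045  0.122 ] tool cm [-54.99 -30.05]
scene0.png
scene_small_1.1.png
top0.png
top_small_1.1.png
wrist_small_1.1.png
```

The call was refused, probably because every row needs a roll. I'll add it.

Request:
{"op": "jog_arm", "data": {
  "deltas": [
    {"translation": [-1.4,-0.75,0],"roll": 0},
    {"translation": [-2.79,-1.5,0],"roll": 0},
    {"translation": [-2.79,-1.5,0],"roll": 0},
    {"translation": [-2.79,-1.5,0],"roll": 0},
    {"translation": [-2.79,-1.5,0],"roll": 0},
    {"translation": [-2.79,-1.5,0],"roll": 0},
    {"translation": [-2.79,-1.5,0],"roll": 0},
    {"translation": [-2.79,-1.5,0],"roll": 0},
    {"translation": [-2.79,-1.5,0],"roll": 0},
    {"translation": [-2.79,-1.5,0],"roll": 0},
    {"translation": [-2.79,-1.5,0],"roll": 0},
    {"translation": [-2.79,-1.5,0],"roll": 0},
    {"translation": [-2.79,-1.5,0],"roll": 0},
    {"translation": [-2.79,-1.5,0],"roll": 0},
    {"translation": [-2.79,-1.5,0],"roll": 0},
    {"translation": [-2.79,-1.5,0],"roll": 0},
    {"translation": [-2.79,-1.5,0],"roll": 0},
    {"translation": [-2.79,-1.5,0],"roll": 0},
    {"translation": [-2.79,-1.5,0],"roll": 0},
    {"translation": [-2.79,-1.5,0],"roll": 0}
  ],
  "gripper": 0
}}

```text
t: 3.07
eef_pos: [0.6233, 0.0532, 0.2483]
ee_rot: [-3.142, 0.0, 2.715]
contact_force: [0.5, 0.6, 0.4]
opening: -0.0001
finger_force: 0.0
```

```bash
python3 look.py small; ls pics
```

```text
3.0667 [0.6233 0.0532 0.2483] [-3.142  0.     2.715] [0.54 0.59 0.37] -5.161445470982133e-05
wrist [312. 235.] 0.88 [0.6268 0.046  0.122 ] tool cm [-0.61 -0.51]
top [192. 152.] 0.67 [0.7011 0.3019 0.122 ] tool cm [ 3.22 25.86]
top [188. 243.] 0.6 [0.4773 0.2955 0.122 ] tool cm [23.33 16.01]
top [360. 245.] 0.3 [ 0.4806 -0.1007  0.122 ] tool cm [  6.62 -19.92]
scene [275. 281.] 0.68 [0.6295 0.0383 0.122 ] tool cm [-1.18 -1.1 ]
scene [363. 218.] 0.62 [0.3603 0.0021 0.122 ] tool cm [ 21.83 -15.54]
scene [286. 257.] 0.6 [ 0.5708 -0.0035  0.122 ] tool cm [ 2.43 -7.34]
scene [332. 393.] 0.55 [0.7088 0.3065 0.122 ] tool cm [ 2.71 26.59]
scene0.png
scene_small_1.1.png
scene_small_3.1.png
top0.png
top_small_1.1.png
top_small_3.1.png
wrist_small_1.1.png
wrist_small_3.1.png
```

View pics/wrist_small_3.1.png

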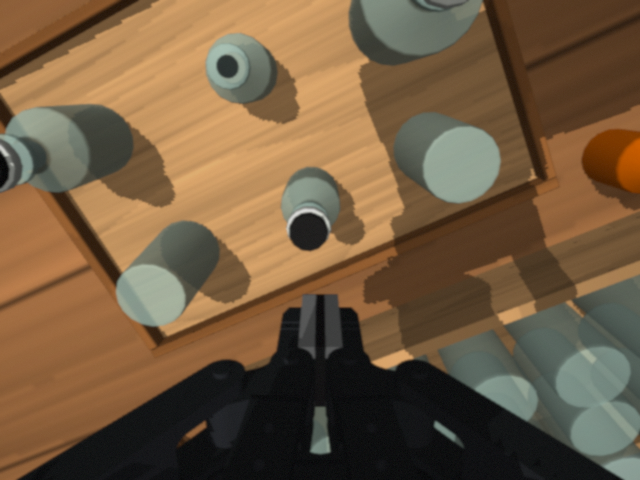

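The wrist picture shows the small bottle's black cap at about (308,229), just ahead of the shut fingertips. I'll work out its position from that pixel.

```bash
cat > cap.py <<'E'
import sys
from h import *
k=sys.argv[1]; z=dict(small=.122,medium=.147,large=.174)[k]-float(sys.argv[2])
s=manip.sense(); e=np.array(s['eef_pos']); yaw=s['ee_rot'][2]; c,sn=np.cos(yaw),np.sin(yaw)
print(s['t'],e.round(4),np.round(s['contact_force'],2))
p=vision.capture('wrist'); cv2.imwrite(f'pics/w_{k}_{s["t"]:.1f}.png',p['image'])
L=[('net',m['position'],m['conf']) for m in nets.mark_of(p,f'stopper_{k}_top')[:2]]
for m in L[:1]:   # dark blob round the net's point
    u,v=map(int,m[1]); g=(p['image'].max(2)<60).astype(np.uint8)
    n,lab,st,ce=cv2.connectedComponentsWithStats(g)
    i=min((i for i in range(1,n) if st[i,4]>100),key=lambda i:np.hypot(*(ce[i]-m[1])))
    L.append(('blob',ce[i],st[i,2:].tolist()))
for a,uv,q in L:
    w=atz(p,uv,z); d=w-e
    print(a,np.round(uv),q,w,'tool cm',np.round([100*(c*d[0]+sn*d[1]),100*(sn*d[0]-c*d[1])],2))
E
python3 cap.py small 0
```

```text
3.3667 [0.6218 0.0553 0.2481] [-0.91  0.25 -0.09]
net [306. 237.] 0.67 [0.6249 0.0446 0.122 ] tool cm [-0.73 -0.85]
blob [306. 235.] [36, 37, 1032] [0.6234 0.0453 0.122 ] tool cm [-0.56 -0.85]
```

Request:
{"op": "jog_arm", "data": {
  "deltas": [
    {"translation": [-0.45,-0.5,0.3],"roll": 0},
    {"translation": [-0.45,-0.5,0.7],"roll": 0},
    {"translation": [0,0,1.5],"roll": 0},
    {"translation": [0,0,2.0],"roll": 0},
    {"translation": [0,0,2.0],"roll": 0},
    {"translation": [0,0,2.0],"roll": 0},
    {"translation": [0,0,0.8],"roll": 0},
    {"translation": [0,0,0.4],"roll": 0},
    {"translation": [0,0,0.2],"roll": 0},
    {"translation": [0,0,0],"roll": 0},
    {"translation": [0,0,0],"roll": 0},
    {"translation": [0,0,0],"roll": 0}
  ]
}}

```text
t: 4.47
eef_pos: [0.6275, 0.0418, 0.1505]
ee_rot: [3.141, 0.002, 2.715]
contact_force: [-0.2, -0.5, 0.2]
opening: 0.0002
finger_force: 0.0
```

```bash
python3 -c "
from h import *
s=manip.sense();print(s['eef_pos'],s['contact_force'])
for n in ('scene','wrist'):
    p=vision.capture(n);cv2.imwrite(f'pics/{n}_pre.png',p['image'])
a=cv2.imread('pics/scene_pre.png')[200:350,200:400];b=cv2.imread('pics/wrist_pre.png')
cv2.imwrite('pics/pre.png',np.hstack([cv2.resize(a,(440,330)),cv2.resize(b[150:350,220:420],(330,330))]))"
```

```text
[0.62746317 0.04181234 0.15046782] [-0.22549058 -0.5373591   0.16916259]
```

View pics/pre.png

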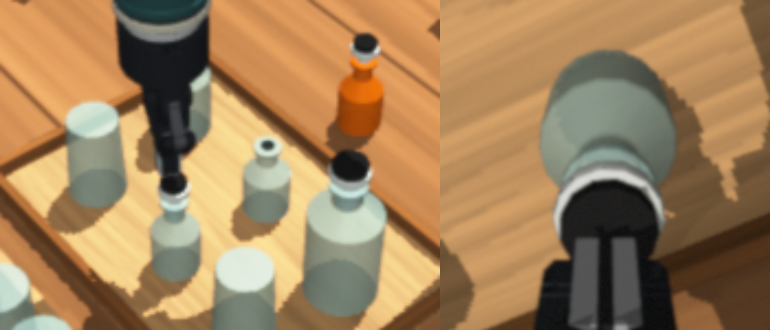

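```bash
python3 -c "
from h import *
s=manip.sense();e=np.array(s['eef_pos']);print(e)
for n in ('scene','wrist'):
    p=vision.capture(n);K=np.array([[p['fx'],0,p['cx']],[0,p['fy'],p['cy']],[0,0,1]])
    y=s['ee_rot'][2];tx=np.array([np.cos(y),np.sin(y),0])
    tip=e-[0,0,.017]; P=np.array([tip,tip+.011*tx,tip-.011*tx,[e[0],e[1],.122],[.6295,.040,.122]])
    print(n,ray(p,(0,0))[0].round(3),cv2.projectPoints(P,np.array(p['rvec'],float),np.array(p['tvec'],float),K,None)[0].reshape(-1,2).round(0).tolist())
    if n=='wrist':
        for uv in ((323,289),(323,259)): print(atz(p,uv,.122))
    print([ (np.round(m['position']),atz(p,m['position'],.122)) for m in nets.mark_of(p,'stopper_small_top')[:3]])
"
```

```text
[0.62722863 0.04182132 0.15023638]
scene [1.106 0.733 0.982] [[277.0, 277.0], [282.0, 276.0], [271.0, 278.0], [277.0, 281.0], [275.0, 281.0]]
[(array([365., 218.]), array([0.3571, 0.0055, 0.122 ])), (array([330., 390.]), array([0.7072, 0.3003, 0.122 ])), (array([276., 280.]), array([0.6265, 0.0371, 0.122 ]))]
wrist [0.551 0.076 0.275] [[320.0, 315.0], [320.0, 290.0], [320.0, 339.0], [320.0, 301.0], [318.0, 307.0]]
[0.6227 0.0454 0.122 ]
[0.6105 0.0509 0.122 ]
[(array([327., 292.]), array([0.6247, 0.0462, 0.122 ]))]
```

The tips are over the cap, with a few mm to spare. I'll shift 2 mm and press down slowly.

Request:
{"op": "jog_arm", "data": {
  "deltas": [
    {"translation": [0.2,0,0.2],"roll": 0},
    {"translation": [0,0,0.3],"roll": 0},
    {"translation": [0,0,0.3],"roll": 0},
    {"translation": [0,0,0.1],"roll": 0},
    {"translation": [0,0,0.1],"roll": 0},
    {"translation": [0,0,0.1],"roll": 0},
    {"translation": [0,0,0.1],"roll": 0},
    {"translation": [0,0,0.1],"roll": 0},
    {"translation": [0,0,0.1],"roll": 0},
    {"translation": [0,0,0.1],"roll": 0}
  ]
}}

```text
t: 5.6
eef_pos: [0.6249, 0.0426, 0.1344]
ee_rot: [-3.142, 0.0, 2.715]
contact_force: [-0.5, 1.3, 3.4]
opening: 0.0001
finger_force: 1.4
```

Request:
{"op": "jog_arm", "data": {
  "deltas": [
    {"translation": [0,0,0.1],"roll": 0},
    {"translation": [0,0,0.1],"roll": 0},
    {"translation": [0,0,0.1],"roll": 0},
    {"translation": [0,0,0.1],"roll": 0},
    {"translation": [0,0,0.1],"roll": 0},
    {"translation": [0,0,0.1],"roll": 0}
  ]
}}

```text
t: 6.1
eef_pos: [0.6248, 0.0427, 0.1282]
ee_rot: [-3.141, -0.0, 2.715]
contact_force: [-0.7, -0.2, 3.8]
opening: -0.0001
finger_force: 1.9
```

Request:
{"op": "jog_arm", "data": {
  "deltas": [
    {"translation": [0,0,0.1],"roll": 0},
    {"translation": [0,0,0.1],"roll": 0}
  ]
}}

```text
t: 6.27
eef_pos: [0.625, 0.0426, 0.1267]
ee_rot: [3.142, 0.0, 2.715]
contact_force: [-2.3, -0.2, 10.2]
opening: -0.0001
finger_force: 4.7
```

The force rose to 10 N at the height expected for a seated stopper, so the small one is done. Next I'll go up and over the medium bottle.

Request:
{"op": "jog_arm", "data": {
  "deltas": [
    {"translation": [0,0,-0.5],"roll": 0},
    {"translation": [0,0,-1.5],"roll": 0},
    {"translation": [0,0,-2.5],"roll": 0},
    {"translation": [0,0,-2.5],"roll": 0},
    {"translation": [0,0,-2.5],"roll": 0},
    {"translation": [0,0,-2.0],"roll": 0},
    {"translation": [0.26,-1.0,-0.5],"roll": 0},
    {"translation": [0.51,-2.0,0],"roll": 0},
    {"translation": [0.51,-2.0,0],"roll": 0},
    {"translation": [0.51,-2.0,0],"roll": 0},
    {"translation": [0.51,-2.0,0],"roll": 0},
    {"translation": [0.51,-2.0,0],"roll": 0},
    {"translation": [0.51,-2.0,0],"roll": 0},
    {"translation": [0.51,-2.0,0],"roll": 0},
    {"translation": [0.51,-2.0,0],"roll": 0},
    {"translation": [0.25,-0.95,0],"roll": 0},
    {"translation": [0,0,0],"roll": 0},
    {"translation": [0,0,0],"roll": 0},
    {"translation": [0,0,0],"roll": 0}
  ]
}}

```text
t: 7.85
eef_pos: [0.5092, -0.1013, 0.2461]
ee_rot: [3.141, 0.0, 2.715]
contact_force: [0.6, -0.1, 0.5]
opening: 0.0003
finger_force: 0.0
```

```bash
python3 cap.py medium 0; python3 look.py medium; python3 - <<'E'
from h import *
import glob
a=cv2.imread(sorted(glob.glob('pics/scene_medium*'))[-1])[180:380,180:400];b=cv2.imread(sorted(glob.glob('pics/w_medium*'))[-1])
cv2.imwrite('pics/c2.png',np.hstack([cv2.resize(a,(330,300)),cv2.resize(b,(400,300))]))
E
```

```text
7.85 [ 0.5092 -0.1013  0.2461] [ 0.56 -0.12  0.49]
net [312. 238.] 0.64 [ 0.5058 -0.1047  0.147 ] tool cm [ 0.17 -0.45]
blob [314. 235.] [49, 47, 1782] [ 0.5043 -0.1027  0.147 ] tool cm [ 0.38 -0.33]
7.95 [ 0.5094 -0.1011  0.2462] [3.141 0.    2.716] [-0.49  0.3  -1.14] 0.00013694285442046144
wrist [316. 238.] 0.95 [ 0.5066 -0.1024  0.147 ] tool cm [ 0.2  -0.23]
top [160. 300.] 0.61 [0.3427 0.3403 0.147 ] tool cm [33.41 33.31]
top [362. 229.] 0.48 [ 0.512 -0.104  0.147] tool cm [-0.36 -0.16]
scene [279. 210.] 0.51 [ 0.5082 -0.1104  0.147 ] tool cm [-0.28 -0.9 ]
scene [302. 303.] 0.31 [0.6388 0.136  0.147 ] tool cm [-1.99 26.94]
```

View pics/c2.png

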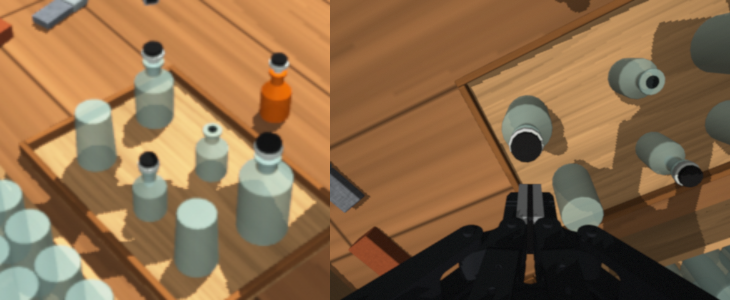

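The small bottle is still upright with its stopper down. The medium cap is at about wrist (314,235), nearly under the tips, so I'll make a small correction and descend.

Request:
{"op": "jog_arm", "data": {
  "deltas": [
    {"translation": [0.15,-0.4,0.3],"roll": 0},
    {"translation": [0,0,1.0],"roll": 0},
    {"translation": [0,0,2.0],"roll": 0},
    {"translation": [0,0,2.0],"roll": 0},
    {"translation": [0,0,1.5],"roll": 0},
    {"translation": [0,0,0.7],"roll": 0},
    {"translation": [0,0,0.3],"roll": 0},
    {"translation": [0,0,0.2],"roll": 0},
    {"translation": [0,0,0.1],"roll": 0},
    {"translation": [0,0,0.1],"roll": 0},
    {"translation": [0,0,0.1],"roll": 0},
    {"translation": [0,0,0.1],"roll": 0},
    {"translation": [0,0,0.1],"roll": 0}
  ]
}}

```text
t: 9.33
eef_pos: [0.5063, -0.105, 0.1619]
ee_rot: [3.142, 0.002, 2.715]
contact_force: [0.1, -0.5, 2.5]
opening: -0.0002
finger_force: 1.4
```

Request:
{"op": "jog_arm", "data": {
  "deltas": [
    {"translation": [0,0,0.1],"roll": 0},
    {"translation": [0,0,0.1],"roll": 0},
    {"translation": [0,0,0.1],"roll": 0},
    {"translation": [0,0,0.1],"roll": 0},
    {"translation": [0,0,0.1],"roll": 0},
    {"translation": [0,0,0.1],"roll": 0},
    {"translation": [0,0,0.1],"roll": 0},
    {"translation": [0,0,0.1],"roll": 0}
  ]
}}

```text
t: 10.0
eef_pos: [0.5059, -0.1048, 0.1533]
ee_rot: [-3.142, 0.0, 2.715]
contact_force: [1.6, 0.2, 3.0]
opening: -0.0002
finger_force: 1.7
```

Request:
{"op": "jog_arm", "data": {
  "deltas": [
    {"translation": [0,0,0.1],"roll": 0},
    {"translation": [0,0,0.1],"roll": 0}
  ]
}}

```text
t: 10.17
eef_pos: [0.5063, -0.105, 0.1517]
ee_rot: [-3.142, 0.001, 2.715]
contact_force: [0.8, -0.5, 8.7]
opening: -0.0002
finger_force: 4.6
```

The medium is seated at the expected height with 8.7 N. Now I'll go over to the large bottle.

Request:
{"op": "jog_arm", "data": {
  "deltas": [
    {"translation": [0,0,-0.5],"roll": 0},
    {"translation": [0,0,-1.5],"roll": 0},
    {"translation": [0,0,-2.5],"roll": 0},
    {"translation": [0,0,-2.5],"roll": 0},
    {"translation": [0,0,-2.0],"roll": 0},
    {"translation": [0.36,0.9,-1.0],"roll": 0},
    {"translation": [0.95,2.35,0],"roll": 0},
    {"translation": [0.95,2.35,0],"roll": 0},
    {"translation": [0.95,2.35,0],"roll": 0},
    {"translation": [0.95,2.35,0],"roll": 0},
    {"translation": [0.95,2.35,0],"roll": 0},
    {"translation": [0.95,2.35,0],"roll": 0},
    {"translation": [0.95,2.35,0],"roll": 0},
    {"translation": [0.95,2.35,0],"roll": 0},
    {"translation": [0.95,2.35,0],"roll": 0},
    {"translation": [0.95,2.35,0],"roll": 0},
    {"translation": [0,0,0],"roll": 0},
    {"translation": [0,0,0],"roll": 0},
    {"translation": [0,0,0],"roll": 0}
  ]
}}

```text
t: 11.75
eef_pos: [0.5159, 0.1581, 0.2505]
ee_rot: [-3.14, -0.002, 2.716]
contact_force: [0.3, 0.3, -0.6]
opening: -0.0001
finger_force: 0.0
```

```bash
python3 cap.py large 0; python3 look.py large; python3 - <<'E'
from h import *
import glob
a=cv2.imread(glob.glob('pics/scene_large*')[-1])[180:380,180:400];b=cv2.imread(glob.glob('pics/w_large*')[-1])
cv2.imwrite('pics/c3.png',np.hstack([cv2.resize(a,(330,300)),cv2.resize(b,(400,300))]))
E
```

```text
11.75 [0.5159 0.1581 0.2505] [ 0.35  0.26 -0.61]
net [336. 266.] 0.67 [0.5244 0.164  0.174 ] tool cm [-0.53  0.89]
blob [333. 258.] [62, 58, 2792] [0.5201 0.1641 0.174 ] tool cm [-0.13  0.72]
11.85 [0.5164 0.1574 0.2508] [-3.141e+00 -1.000e-03  2.714e+00] [-0.14 -0.27 -0.  ] 0.00016780834704906695
wrist [335. 264.] 0.84 [0.5238 0.163  0.174 ] tool cm [-0.44  0.82]
top [494. 279.] 0.71 [ 0.399  -0.3897  0.174 ] tool cm [-12.   -54.66]
top [244. 221.] 0.46 [0.5205 0.1601 0.174 ] tool cm [-0.26  0.41]
scene [359. 276.] 0.5 [0.5278 0.1678 0.174 ] tool cm [-0.6   1.42]
scene [278. 317.] 0.35 [0.7054 0.1546 0.174 ] tool cm [-17.31   7.58]
```

View pics/c3.png

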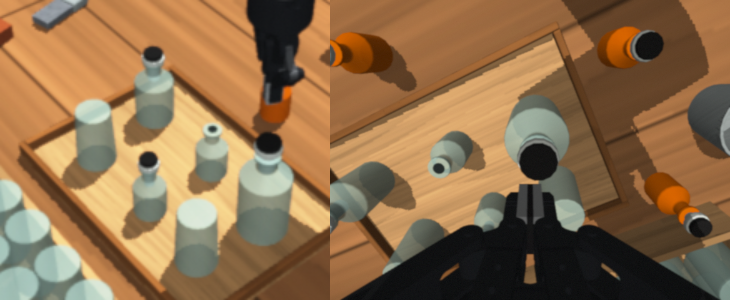

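The large cap is at about wrist (334,259), roughly 8 mm to the side along tool y. I'll correct and descend.

Request:
{"op": "jog_arm", "data": {
  "deltas": [
    {"translation": [-0.15,0.35,0],"roll": 0},
    {"translation": [-0.15,0.4,0.5],"roll": 0},
    {"translation": [0,0,1.5],"roll": 0},
    {"translation": [0,0,1.5],"roll": 0},
    {"translation": [0,0,1.2],"roll": 0},
    {"translation": [0,0,0.7],"roll": 0},
    {"translation": [0,0,0.4],"roll": 0},
    {"translation": [0,0,0.1],"roll": 0},
    {"translation": [0,0,0.1],"roll": 0},
    {"translation": [0,0,0.1],"roll": 0},
    {"translation": [0,0,0.1],"roll": 0}
  ]
}}

```text
t: 13.07
eef_pos: [0.5233, 0.1639, 0.1899]
ee_rot: [3.141, 0.001, 2.715]
contact_force: [-0.2, -0.0, 0.6]
opening: 0.0004
finger_force: 0.1
```

Request:
{"op": "jog_arm", "data": {
  "deltas": [
    {"translation": [0,0,0.1],"roll": 0},
    {"translation": [0,0,0.1],"roll": 0},
    {"translation": [0,0,0.1],"roll": 0},
    {"translation": [0,0,0.1],"roll": 0},
    {"translation": [0,0,0.1],"roll": 0},
    {"translation": [0,0,0.1],"roll": 0},
    {"translation": [0,0,0.1],"roll": 0}
  ]
}}

```text
t: 13.65
eef_pos: [0.5232, 0.1638, 0.1824]
ee_rot: [3.141, 0.001, 2.715]
contact_force: [1.3, -0.0, 2.2]
opening: 0.0003
finger_force: 1.4
```

Request:
{"op": "jog_arm", "data": {
  "deltas": [
    {"translation": [0,0,0.1],"roll": 0},
    {"translation": [0,0,0.1],"roll": 0},
    {"translation": [0,0,0.1],"roll": 0},
    {"translation": [0,0,0.1],"roll": 0}
  ]
}}

```text
t: 13.98
eef_pos: [0.5233, 0.1639, 0.1787]
ee_rot: [3.141, 0.001, 2.715]
contact_force: [-0.7, 0.4, 9.5]
opening: -0.0
finger_force: 4.5
```

The large is seated too, at 9.5 N and the expected height. I'll retreat straight up and check.

Request:
{"op": "jog_arm", "data": {
  "deltas": [
    {"translation": [0,0,-0.5],"roll": 0},
    {"translation": [0,0,-1.5],"roll": 0},
    {"translation": [0,0,-2.5],"roll": 0},
    {"translation": [0,0,-2.5],"roll": 0},
    {"translation": [0,0,-1.0],"roll": 0},
    {"translation": [1.0,1.0,0],"roll": 0},
    {"translation": [2.0,1.0,0],"roll": 0},
    {"translation": [2.0,1.0,0],"roll": 0},
    {"translation": [2.0,1.0,0],"roll": 0},
    {"translation": [0,0,0],"roll": 0},
    {"translation": [0,0,0],"roll": 0},
    {"translation": [0,0,0],"roll": 0}
  ]
}}

```text
t: 14.98
eef_pos: [0.4754, 0.2288, 0.2577]
ee_rot: [-3.14, -0.0, 2.715]
contact_force: [-0.3, -1.0, 0.0]
opening: -0.0
finger_force: 0.0
```

```bash
python3 -c "
from h import *
p=vision.capture('scene')['image'][190:370,220:400]
q=cv2.imread('pics/scene0.png')[190:370,220:400]
cv2.imwrite('pics/end.png',cv2.resize(np.hstack([q,p]),(800,400),interpolation=cv2.INTER_CUBIC))"
```

```text
(no output)
```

View pics/end.png

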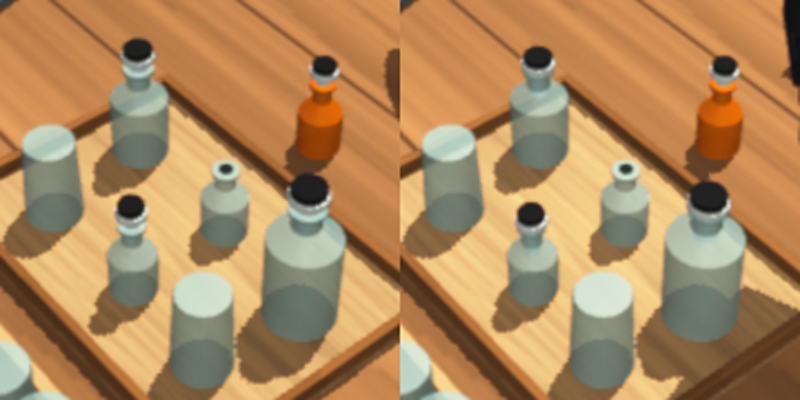

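Compared with the start (left half), all three caps sit lower by the same amount: small at (531,218), medium at (538,57), large at (708,198). The bottles haven't moved.

```bash
python3 -c "
from h import *
print(job.hand_in())"
```

```text
the job is handed in; nothing more can be done
None
```

I tapped all three stoppers down in order (small, medium, large), never reading more than about 10 N; the last picture shows all three seated and the bottles upright in place, and the job is handed in, though the hand-in returned no verdict.

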